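Reset the tripped brick saw and start it again

TASK

The bench saw has tripped out. On its switch box, reach into the round well whose key has popped up and press that key right down until it is home and stays in, then go to the square well, press the square start key fully down for a moment and let it spring back up. Press with the fingertips only: pick nothing up, and leave the other round key, the mushroom stop head and all that lies about on the box and table alone.

Things in the scene. Friction and masses are not known exactly. Their poses are not given: they have to be found in the camera images.
- starter: The saw's grey switch box, fixed to the table: 150 (x) x 340 (y) x 75 mm high. Origin: centre of its underside; x away from the robot when unturned, z up. On the lid a row of four black 64 mm square bezels, tops 10 mm above the lid, all turned with the box, at x = -26, y = -117, -39, 39, 117 mm: the first bears the stop head, the others two round wells and a square one, in any order
- trip_well (a point): Centre of the mouth of the round well whose key has popped up: level with the bezel's top, z up. The well is 46 mm in diameter and goes straight down; its floor, under the key, is 42 mm deep
- trip_top (a point): Centre of the top of the popped-up round reset key in that well: a flat grey disc, 34 mm in diameter. When tripped (joint 0) its top lies 14 mm below the well's mouth, when home 24 mm below
- trip_key (a joint): How far the popped-up reset key has been pressed, m: 0 to 0.002 at the start, 0.010 fully home against a hard stop. It resists with a steady 4 N or so all the way and stays where it is left
- set_well (a point): Centre of the mouth of the other round well, of the same size and make, whose key is already home
- set_key: The reset key that is already home: the same 34 mm disc, solid, its top (the origin) 24 mm below the mouth of its well. Not to be pressed
- start_well (a point): Centre of the mouth of the square well: 46 x 46 mm, 42 mm deep to its floor, level with the bezel's top
- start_top (a point): Centre of the top of the square start key in that well: flat, grey, 36 x 36 mm, 18 mm below the well's mouth when up. It goes straight down
- start_key (a joint): How far the start key is pressed, m: 0 up, 0.006 fully down against a hard stop. A spring brings it back: 1.5 N at the top, about 5 N at the bottom
- stop_top (a point): Centre of the top of the stop head, a black mushroom 40 mm in diameter that stands out 27 mm above its bezel. Not to be pressed
- stop_head (a joint): How far the stop head is pressed, m: 0 up, 0.006 down; sprung
- slip: Loose brick slip, 30 x 70 x 14 mm, lying on the lid on the +x side of the bezels, long side along the box. Origin: centre of its underside
- brick: Loose perforated brick on its long edge, 240 (x) x 71 (y) x 115 mm high, to the right. Origin: centre of its underside
- calculator: Desk calculator, 92 (x) x 150 (y) x 20 mm high, lying in front of the box. Origin: centre of its underside
- pencil: Flat carpenter's pencil, 176 (x) x 15 x 9 mm, lying in front of the box. Origin: centre of its underside
- tray: Small blue tray with a few brick slips in it, 130 (x) x 190 (y) x 50 mm high, behind the box. Origin: centre of its underside
- bevel_gauge: Digital angle gauge: black body 50 (x) x 115 (y) x 24 mm with a 200 mm steel blade turned out from it towards its own +x and +y, 30 mm high in all. Origin: centre of the body's underside
- set_square: Aluminium set square lying flat, legs 220 mm, 5 mm thick. Origin: on its underside, inside the triangle
- bottle: Water bottle, 66 mm in diameter, 210 mm high, standing behind the box. Origin: centre of its underside

How it is judged (in metres and radians):
On the way, in this order (a step that is already met when the one before it is completed fails the run):
1. the popped-up reset key is pressed home (value of joint trip_key above 0.0085 m), for 0.1 s.
2. then the start key is pressed fully down (value of joint start_key above 0.0048 m), for 0.1 s.
At the end, for the whole second after the job is handed in: The reset key that had popped up is still home (pressed in more than 8.5 of its 10 mm), the start key has sprung back up (less than 1 mm) and the stop head is up (less than 1 mm) (value of joint trip_key above 0.0085 m and value of joint each of start_key, stop_head below 0.001 m); the robot touches nothing.
It fails at once if the stop head is pressed (more than 2 mm) (value of joint stop_head above 0.002 m).
It fails at once if the key that is already home is pushed on (more than 2 N) (contact force between set_key and anything else above 2 N).
It fails at once if a loose thing on the box or table is lifted or shifted by more than 25 mm (distance of any of slip, brick, calculator, pencil, tray, bevel_gauge, set_square, bottle from where it was at the start of the episode above 0.025 m).
It also fails if it takes over 32 s, if anything falls off the work surface, if the arm or the gripper's body presses on something with over 40 N, if the wrist force passes 120 N, or if a joint passes its speed limit or range.

ROBOT

A 6-joint arm with a two-finger parallel gripper is mounted at the origin on the work surface. World frame = base frame: x ahead of the robot, y to its left, z up, the work surface at z = 0. Lengths are in mm, angles in degrees, forces in N, time in s.
With the tool pointing down it reaches from about 375 to 750 mm from the base axis. Payload 9 kg.
Tool frame: the origin (TCP) lies at the very end of the fingers, on their centre line; the grasp point (between the pads) lies 19 mm behind it; z points along the fingers, y is the line along which they close (so a half turn about z gives the same grasp; the last joint's range is limited). The gripper opens to 85 mm and grips with 20 to 120 N. Pads are 22 mm wide; open, the fingers measure 114 mm over their backs; the gripper's body (76 mm by 85 mm) begins 54 mm behind the grasp point. The pads swing forward as they close: fully open they stand 13 mm farther back than shut.
Start: joints at [58.344, 5.964, 5.575, 89.605, 0, 77.527], TCP at [197.154, 566.716, 231.331] pointing down, gripper open.
Joint ranges: [-171.21, 171.21], [-48.23, 106.86], [-62.78, 66.21], [-105.2, 120.99], [-86.42, 89.51], [-180, 180]. Speed limits (degrees/s): [127.2, 127.2, 147.25, 180, 180, 180].

INTERFACE

Orientations are given as [roll, pitch, yaw] about the fixed x, y, z axes, in that order (R = Rz(yaw) Ry(pitch) Rx(roll)).
In Python, from bench import state, grab_frame, camera_info, close_job gives the robot as it stands. The module is installed in compiled form; this text tells all that it offers.
- The arm moves only by the shell command python3 -m inch 'ROWS' [FORCE]. ROWS is JSON, a list of rows, each an object with "dr": the turn, a rotation vector about the tool's x, y, z in degrees, a list of three; "delta_pos": the shift along the tool's x, y, z in mm, a list of three; "fingers": the finger opening in mm, from 0 to 85.4. In form: [{"dr": [rx, ry, rz], "delta_pos": [x, y, z], "fingers": fingers}, ...]. A call has 1 to 12 rows; each row shifts and turns the commanded pose from where the row before left it, along the tool's axes as they then stand; what a row does not reach is not made up. A row lasts 1/10 s, in which the tool goes at most 50 mm and 8.59 degrees, less where a joint would pass 70% of its speed; a pose out of reach is approached as far as the arm can. A call is refused whole if a number of a shift passes 50 or a number of a turn 8.59, either way. A call with a gripper value outside its range is refused whole. The fingers move at their own pace and stop on an object; FORCE is the grip in N (left out, the last holds). Time passes only in rows, so rows that do not move let the fingers close. It gives the time, the measured TCP pose, the force, the opening and the grip force at its end, in the units of the state.
- state(): the state, without advancing time (a new reading comes with each control period).
- grab_frame(name): name is "side" or "top" or "wrist"; returns the picture (420x560x3 uint8, red, green, blue); there is no depth.
- camera_info(name): a dict with "vertical_fov" (degrees; the focal length in pixels is half the picture's height over the tangent of half this angle, whatever the lens; pixels are square), "cx", "cy" (the principal point, pixels), "distortion" ([k1, k2, p1, p2, k3] as OpenCV has them; the pictures are not rectified), "R" (3x3) and "t" (3): a world point X has camera coordinates R X + t. Camera axes: x right, y down, z forward; pixel columns grow to the right and rows downward; lengths in mm; the calibration is good to about 2 mm. A picture is of the moment at which its call begins: read the wrist's pose just before it. camera_info takes no time and is no camera call; for the wrist camera it gives the pose at the moment of the call.
- close_job(): hands the job in; it is judged then, once.
The state is a dict: "t": time; "q": joint angles; "joint_velocities": joint speeds; "tau": joint torques, N m; "tcp_pos": TCP position; "ee_rot": TCP orientation; "wrist_force": force on the tool from outside, world axes, zero at the start; "wrist_torque": the same for the moment, N m; "grip_width": finger opening in mm; "gripper_force": force on a finger pad.
Only numpy, scipy, OpenCV 4.12 (cv2) and the standard library are available. Lean on these libraries where they do the work, as an engineer would, in place of code of your own. Each camera call takes 0.05 s, during which the arm holds its last target. There are 200 camera calls.

## Working session

There is one attempt and no reset: what is moved stays moved. The work goes in short steps, Python scripts to look and compute and a shell command to move; the robot and the scene stay as the last step left them, time stands still between calls to the robot, and variables do not carry over. Pictures are saved under pics/ and viewed, at most 10 in all, crops included, and the job is handed in when it is done.

```bash
mkdir -p pics; cat > h.py <<'E'
import numpy as np, cv2
from bench import *
def K(ci):
    f=210/np.tan(np.radians(ci["vertical_fov"]/2)); return np.array([[f,0,ci["cx"]],[0,f,ci["cy"]],[0,0,1.]])
def ray(ci,uv,z):
    p=cv2.undistortPoints(np.array(uv,float).reshape(-1,1,2),K(ci),np.array(ci["distortion"],float)).reshape(-1,2)
    R=np.array(ci["R"]);t=np.array(ci["t"]).reshape(3); c=-R.T@t
    d=np.c_[p,np.ones(len(p))]@R
    return c+d*((z-c[2])/d[:,2])[:,None]
def proj(ci,X):
    return cv2.projectPoints(np.array(X,float).reshape(-1,3),cv2.Rodrigues(np.array(ci["R"]))[0],np.array(ci["t"],float),K(ci),np.array(ci["distortion"],float))[0].reshape(-1,2)
E
python3 - <<'E'
from h import *
print(state())
for n in("top","side","wrist"):
    c=camera_info(n);print(n,c); cv2.imwrite(f"pics/{n}0.png",grab_frame(n)[:,:,::-1])
E
```

```text
{'t': 0.0, 'q': array([ 5.83459229e+01,  5.99958474e+00,  5.52730887e+00,  8.96046358e+01,
       -1.59168541e-04,  7.75260235e+01]), 'joint_velocities': array([ 0.0689091 , -0.07051563, -0.02751173,  0.0745042 ,  0.0432585 ,
        0.09263734]), 'tau': array([ 1.96870278e-03, -5.56928158e+01,  5.03652012e+01,  1.70289731e-02,
       -2.32433995e-04, -6.78299486e-06]), 'tcp_pos': array([196.94346446, 566.40559358, 230.5148492 ]), 'ee_rot': array([-1.79924869e+02, -1.64572186e-02,  1.60819889e+02]), 'wrist_force': array([ 0.59179475, -0.75490593, -0.79224979]), 'wrist_torque': array([-0.01104237,  0.02752096, -0.01769806]), 'gripper_force': 0.0, 'grip_width': 85.34777304154525}
top {'vertical_fov': 55.14155894023079, 'cx': 277.6937187500709, 'cy': 211.51389396930335, 'distortion': array([-0.09551797,  0.        ,  0.        ,  0.        ,  0.        ]), 'R': array([[-0.0051173 , -0.99976624, -0.02100678],
       [-0.99708604,  0.00670027, -0.07599039],
       [ 0.07611337,  0.0205567 , -0.99688724]]), 't': array([  43.6586923 ,  554.67855193, 1073.7409619 ])}
side {'vertical_fov': 43.69119074912238, 'cx': 280.03094690519464, 'cy': 205.0870285528839, 'distortion': array([0.00268692, 0.        , 0.        , 0.        , 0.        ]), 'R': array([[ 0.96047447, -0.27819146,  0.00991527],
       [-0.18962234, -0.67993009, -0.70833498],
       [ 0.20379443,  0.6784575 , -0.70580681]]), 't': array([-516.86418096,  172.21677363, 1258.68794647])}
wrist {'vertical_fov': 60.23500434448072, 'cx': 277.59470810351115, 'cy': 212.61623620774017, 'distortion': array([-0.05627226,  0.        ,  0.        ,  0.        ,  0.        ]), 'R': array([[ 0.3278447 ,  0.94472859, -0.00239704],
       [ 0.91130399, -0.31557451,  0.26445749],
       [ 0.24908411, -0.08888542, -0.96439436]]), 't': array([-599.11607675,  -34.76084566,  377.8238835 ])}
```

View pics/top0.png

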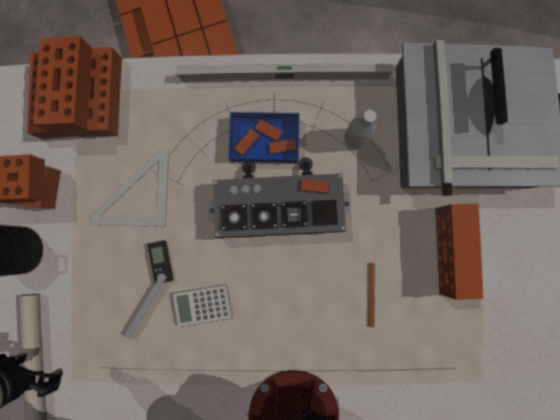

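View pics/wrist0.png

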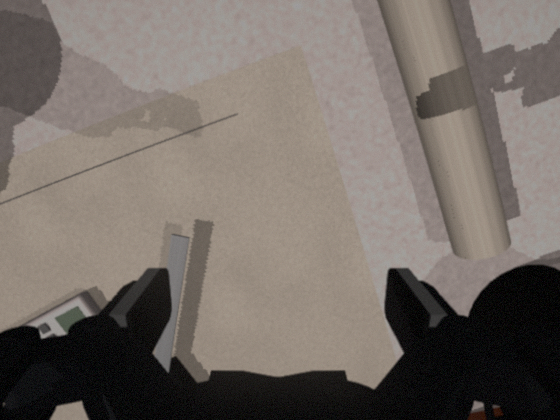

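View pics/side0.png

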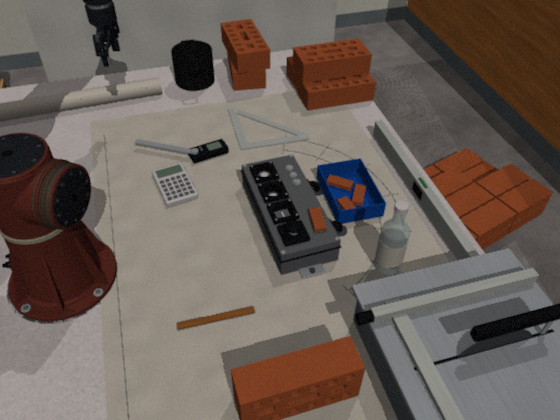

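Top view: the box is centred near (280,206), with round wells at about (234,217) and (264,215), the square well at (294,214) and the stop head at (324,212). Now I'll enlarge the box in both views.

```bash
python3 - <<'E'
from h import *
a=cv2.imread("pics/top0.png")[165:245,200:360]; b=cv2.imread("pics/side0.png")[145:275,230:350]
a=cv2.resize(a,(800,400),interpolation=cv2.INTER_CUBIC); a=cv2.convertScaleAbs(a,alpha=1.6)
cv2.imwrite("pics/a1.png",a)
c=camera_info("top")
# coarse: bezel centres on plane z=85
P=ray(c,[[234,217],[264,215],[294,214],[324,212]],85);print(P.round(1))
g=cv2.cvtColor(cv2.imread("pics/top0.png"),6)
m=(g<45).astype(np.uint8);m[:195]=0;m[245:]=0;m[:,:205]=0;m[:,350:]=0
n,l,s,ce=cv2.connectedComponentsWithStats(m)
for i in range(1,n):
    if s[i,4]>80:print(s[i],ce[i])
E
```

```text
[[536.7 151.5  85. ]
 [541.4  74.3  85. ]
 [543.4  -2.7  85. ]
 [548.  -79.6  85. ]]
[311 200  26  26 609] [323.81609195 212.3727422 ]
[251 203  27  26 477] [263.71069182 215.21802935]
[280 202  28  26 435] [293.93333333 213.96321839]
[221 205  26  25 441] [233.80272109 216.86621315]
```

View pics/a1.png

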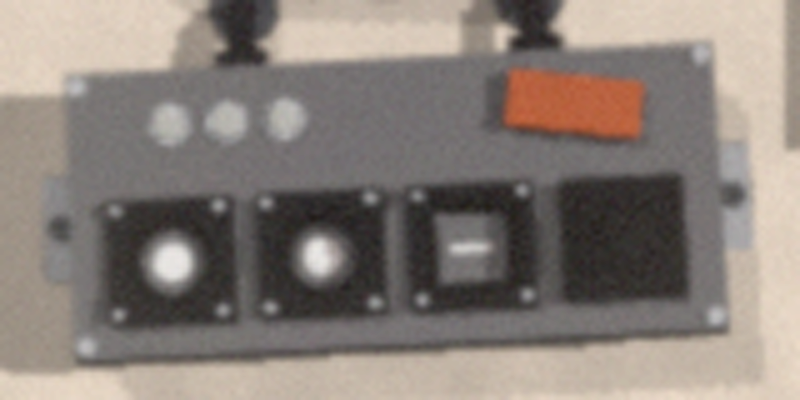

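The leftmost round key, at about (172,262) in the crop, looks bigger and brighter than the next one at (320,256), so it is probably the popped one. The square key is at (470,247) and the stop head at (622,238). I'll move over the row with the fingers shut for a wrist view.

```bash
python3 -m inch '[{"dr":[0,0,0],"delta_pos":[-40,-24,0],"fingers":0},{"dr":[0,0,0],"delta_pos":[-40,-24,0],"fingers":0},{"dr":[0,0,0],"delta_pos":[-40,-24,0],"fingers":0},{"dr":[0,0,0],"delta_pos":[-40,-24,0],"fingers":0},{"dr":[0,0,0],"delta_pos":[-40,-24,0],"fingers":0},{"dr":[0,0,0],"delta_pos":[-40,-24,0],"fingers":0},{"dr":[0,0,0],"delta_pos":[-40,-24,0],"fingers":0},{"dr":[0,0,0],"delta_pos":[-40,-24,0],"fingers":0},{"dr":[0,0,0],"delta_pos":[-40,-24,0],"fingers":0},{"dr":[0,0,0],"delta_pos":[-40,-24,0],"fingers":0},{"dr":[0,0,0],"delta_pos":[-40,-24,0],"fingers":0},{"dr":[0,0,0],"delta_pos":[-40,-24,0],"fingers":0}]' 20
python3 -m inch '[{"dr":[0,0,0],"delta_pos":[-40,-24,0],"fingers":0},{"dr":[0,0,0],"delta_pos":[-20,-19,0],"fingers":0},{"dr":[0,0,-5.5],"delta_pos":[0,0,0],"fingers":0},{"dr":[0,0,-5.5],"delta_pos":[0,0,0],"fingers":0},{"dr":[0,0,-5.5],"delta_pos":[0,0,0],"fingers":0},{"dr":[0,0,-5.5],"delta_pos":[0,0,0],"fingers":0},{"dr":[0,0,0],"delta_pos":[0,0,0],"fingers":0},{"dr":[0,0,0],"delta_pos":[0,0,0],"fingers":0}]'
python3 - <<'E'
from h import *
np.set_printoptions(precision=2,suppress=True)
import pickle
c=camera_info("wrist");im=grab_frame("wrist")[:,:,::-1]
cv2.imwrite("pics/w1.png",im);pickle.dump(c,open("w1.pkl","wb"))
print(state())
E
```

```text
t: 1.35
tcp_pos: [556.8, 135.2, 231.1]
ee_rot: [180.0, -0.0, 160.8]
wrist_force: [0.1, 0.2, 0.4]
grip_width: -0.1
gripper_force: 0.0
t: 2.15
tcp_pos: [598.3, 76.7, 231.1]
ee_rot: [180.0, -0.0, -177.3]
wrist_force: [0.3, 0.1, 0.9]
grip_width: 0.0
gripper_force: 0.0
{'t': 2.2, 'q': array([-5.11,  6.55,  6.18, 89.64,  0.  , -7.78]), 'joint_velocities': array([-0.  , -0.03,  0.01, -0.09, -0.06, -0.44]), 'tau': array([ -0.04, -56.14,  50.35,   0.  ,  -0.  ,  -0.04]), 'tcp_pos': array([598.34,  76.66, 231.16]), 'ee_rot': array([ 179.99,   -0.01, -177.33]), 'wrist_force': array([ 0.08, -0.59, -0.13]), 'wrist_torque': array([-0.  , -0.04, -0.01]), 'gripper_force': 0.0, 'grip_width': -0.002934033803183056}
```

View pics/w1.png

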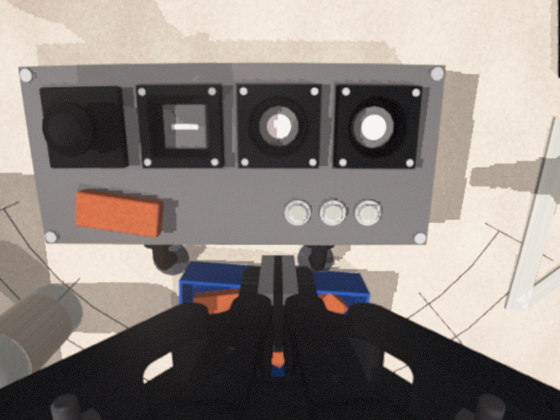

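Wrist view: stop head at (70,128), square well (180,127), round wells at (279,126) and (373,127), slip at (118,212). I'll measure the bezels and the key discs.

```bash
python3 - <<'E'
from h import *
import pickle
np.set_printoptions(precision=2,suppress=True)
c=pickle.load(open("w1.pkl","rb"));im=cv2.imread("pics/w1.png");g=cv2.cvtColor(im,6)
m=(g<50).astype(np.uint8);m[:75]=0;m[180:]=0
n,l,s,_=cv2.connectedComponentsWithStats(m);C=[]
for i in range(1,n):
    if s[i,4]>1000:
        cc=max(cv2.findContours((l==i).astype(np.uint8),0,2)[0],key=cv2.contourArea);r=cv2.minAreaRect(cc);w=ray(c,cv2.boxPoints(r),85)
        C.append(w.mean(0));print(s[i],r,w.mean(0),np.linalg.norm(w[0]-w[1]),np.linalg.norm(w[1]-w[2]))
# screw heads (bright dots) on bezels 
z=cv2.resize(g[75:175,130:430],(0,0),fx=2.6,fy=2.6,interpolation=cv2.INTER_CUBIC)
z=(255*(np.clip(z/255.,0,1))**.45).astype(np.uint8)
cv2.imwrite("pics/w1z.png",z)
E
```

```text
[ 137   85   87   82 4427] ((180.14974975585938, 125.98700714111328), (81.68366241455078, 85.12297821044922), 88.85424041748047) [544.73  -2.33  85.  ] 65.29932739678348 62.131906734956054
[ 238   85   83   83 4971] ((279.0, 126.0), (82.0, 82.0), 90.0) [541.37  74.86  85.  ] 62.04515215105083 62.413184609209125
[ 333   85   89   83 5201] ((376.9621887207031, 126.51155090332031), (86.42298889160156, 82.9490737915039), 1.432096242904663) [537.87 151.36  85.  ] 63.09257821012159 66.26850734131699
[  41   87   88   80 6279] ((84.43608093261719, 127.0181884765625), (80.4742660522461, 84.76235961914062), 88.15238952636719) [548.28 -79.08  85.  ] 67.74789201471904 61.887920987503875
```

View pics/w1z.png

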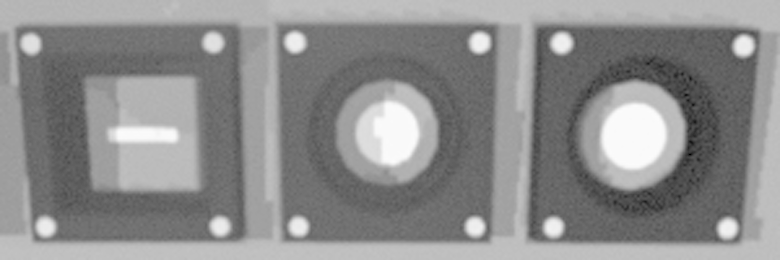

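Zoomed: the right well's disc is at (634,135), about 106 px across and offset towards the camera. The middle one is at (387,132), about 102 px across and half shadowed. I'll check depth numerically.

```bash
python3 - <<'E'
from h import *
import pickle
np.set_printoptions(precision=2,suppress=True)
c=pickle.load(open("w1.pkl","rb"));g=cv2.imread("pics/w1.png",0).astype(float)
zoom=cv2.imread("pics/w1z.png",0)
sc=[[[31,44],[213,42],[221,226],[45,227]],[[294,42],[479,42],[475,226],[299,226]],[[561,43],[743,46],[728,229],[554,228]]]
W=[]
for q in sc:
    w=ray(c,(np.array(q)+.5)/2.6-.5+[130,75],85).mean(0);W.append(w)
W=np.array(W);print("wells",W)
d=W[2]-W[0];print("yaw",np.degrees(np.arctan2(-d[0],d[1])),np.linalg.norm(d))
m=(zoom>142).astype(np.uint8)
for (u,v),w in zip([(387,132),(634,135)],W[1:]):
    k=np.zeros_like(m);cv2.circle(k,(u,v),66,1,-1)
    cc=max(cv2.findContours(m*k,0,2)[0],key=cv2.contourArea);e=cv2.fitEllipse(cv2.convexHull(cc))
    pix=(np.array(e[0])+.5)/2.6-.5+[130,75];print("disc px",pix,"axes px",np.array(e[1])/2.6)
    for dep in(14,24):
        a=np.linspace(0,2*np.pi,60);X=np.c_[w[0]+17*np.cos(a),w[1]+17*np.sin(a),0*a+85-dep]
        f=cv2.fitEllipse(proj(c,X).astype(np.float32));print("  pred",dep,np.array(f[0]),np.array(f[1]))
E
```

```text
wells [[544.99  -3.34  85.  ]
 [541.38  74.42  85.  ]
 [538.14 152.36  85.  ]]
yaw 2.5194148012727795 155.85447817779266
disc px [278.65 125.48] axes px [39.23 39.82]
  pred 14 [278.42 126.07] [41.8  42.68]
  pred 24 [278.41 125.69] [40.47 41.33]
disc px [373.16 126.51] axes px [39.17 42.  ]
  pred 14 [373.89 126.97] [40.61 43.2 ]
  pred 24 [370.86 126.56] [39.38 41.81]
```

The right-hand (+y) well holds the popped key: its disc matches a depth of 14–16 mm, and the middle one matches 24. Moving above it, then checking.

```bash
python3 -m inch '[{"dr":[0,0,0],"delta_pos":[19,26,0],"fingers":0},{"dr":[0,0,0],"delta_pos":[19,26,0],"fingers":0},{"dr":[0,0,0],"delta_pos":[19,26,0],"fingers":0},{"dr":[0,0,0],"delta_pos":[0,0,30],"fingers":0},{"dr":[0,0,0],"delta_pos":[0,0,40],"fingers":0},{"dr":[0,0,0],"delta_pos":[0,0,40],"fingers":0},{"dr":[0,0,0],"delta_pos":[0,0,26],"fingers":0},{"dr":[0,0,0],"delta_pos":[0,0,0],"fingers":0},{"dr":[0,0,0],"delta_pos":[0,0,0],"fingers":0}]'
python3 - <<'E'
from h import *
import pickle
c=camera_info("wrist");im=grab_frame("wrist")[:,:,::-1]
p=state()["tcp_pos"];print(p, proj(c,[p,[537.7,152,85]]))
im=cv2.convertScaleAbs(im,alpha=2);cv2.imwrite("pics/w2.png",im);pickle.dump(c,open("w2.pkl","wb"))
E
```

```text
t: 3.1
tcp_pos: [537.7, 151.8, 96.0]
ee_rot: [180.0, -0.0, -177.2]
wrist_force: [-0.6, -0.0, -0.3]
grip_width: -0.0
gripper_force: 0.0
[538.55171128 151.81712767  97.12643929] [[277.69050587 279.02554698]
 [278.20739262 265.63219926]]
```

View pics/w2.png

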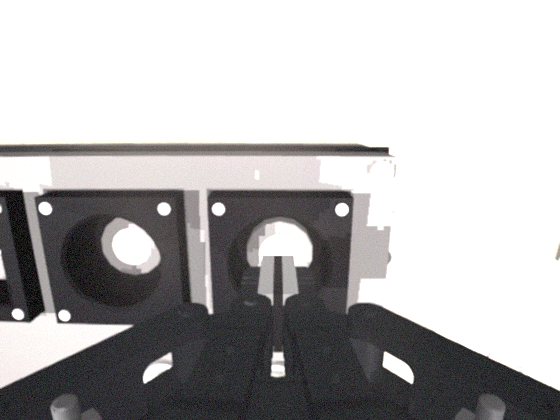

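The popped key sits directly under the fingertips: screws at (218,209) and (342,209), tips at (278,256), laterally centred within about 2 px. I'll check x before descending.

```bash
python3 - <<'E'
from h import *
import pickle
c=pickle.load(open("w2.pkl","rb"))
r=ray(c,[[218,209],[342,209],[45,209],[164,209],[64,315]],85);print(r.round(1))
d=np.linalg.norm(r[0]-r[1]);m=(r[0]+r[1])/2;print(d,m+np.array([.999,.045,0])*d/2)
E
python3 -m inch '[{"dr":[0,0,0],"delta_pos":[0,0,8],"fingers":0},{"dr":[0,0,0],"delta_pos":[0,0,8],"fingers":0},{"dr":[0,0,0],"delta_pos":[0,0,4],"fingers":0},{"dr":[0,0,0],"delta_pos":[0,0,0],"fingers":0}]'
```

```text
[[512.3 124.4  85. ]
 [509.7 178.5  85. ]
 [516.1  46.6  85. ]
 [513.5 100.7  85. ]
 [569.5  49.1  85. ]]
54.11362325632928 [538.03774966 152.67953948  85.        ]
t: 3.55
tcp_pos: [537.2, 151.8, 74.5]
ee_rot: [180.0, -0.1, -177.2]
wrist_force: [-0.3, 0.0, 0.1]
grip_width: -0.1
gripper_force: 0.0
```

Centre confirmed at (538.0,152.7), and the tip is in the well without contact. Pressing now.

```bash
python3 -m inch '[{"dr":[0,0,0],"delta_pos":[0,0,3],"fingers":0},{"dr":[0,0,0],"delta_pos":[0,0,3],"fingers":0},{"dr":[0,0,0],"delta_pos":[0,0,2],"fingers":0},{"dr":[0,0,0],"delta_pos":[0,0,0],"fingers":0}]'; python3 -m inch '[{"dr":[0,0,0],"delta_pos":[0,0,2],"fingers":0},{"dr":[0,0,0],"delta_pos":[0,0,2],"fingers":0},{"dr":[0,0,0],"delta_pos":[0,0,1],"fingers":0},{"dr":[0,0,0],"delta_pos":[0,0,0],"fingers":0}]'
```

```text
t: 3.95
tcp_pos: [537.8, 151.8, 67.3]
ee_rot: [180.0, 0.0, -177.2]
wrist_force: [0.7, -0.1, -0.1]
grip_width: -0.0
gripper_force: 0.2
t: 4.35
tcp_pos: [537.8, 151.8, 62.2]
ee_rot: [180.0, 0.0, -177.2]
wrist_force: [1.1, -0.2, 0.5]
grip_width: 0.1
gripper_force: 0.6
```

```bash
python3 -m inch '[{"dr":[0,0,0],"delta_pos":[0,0,1],"fingers":0}]';python3 -m inch '[{"dr":[0,0,0],"delta_pos":[0,0,1],"fingers":0}]';python3 -m inch '[{"dr":[0,0,0],"delta_pos":[0,0,1],"fingers":0}]'
```

```text
t: 4.45
tcp_pos: [537.8, 151.8, 61.5]
ee_rot: [180.0, 0.0, -177.2]
wrist_force: [0.4, -1.3, 4.0]
grip_width: -0.0
gripper_force: 1.9
t: 4.55
tcp_pos: [537.9, 151.8, 60.9]
ee_rot: [180.0, 0.0, -177.2]
wrist_force: [-4.6, -1.1, 15.2]
grip_width: -0.1
gripper_force: 7.5
t: 4.65
tcp_pos: [537.9, 151.8, 60.7]
ee_rot: [-180.0, 0.0, -177.2]
wrist_force: [-7.5, -1.2, 20.9]
grip_width: -0.2
gripper_force: 10.8
```

Hard stop met at z≈61, so the key is home. Holding briefly, then up and over to the square well.

```bash
python3 -m inch '[{"dr":[0,0,0],"delta_pos":[0,0,0],"fingers":0},{"dr":[0,0,0],"delta_pos":[0,0,0],"fingers":0},{"dr":[0,0,0],"delta_pos":[0,0,-15],"fingers":0},{"dr":[0,0,0],"delta_pos":[0,0,-20],"fingers":0},{"dr":[0,0,0],"delta_pos":[0,0,-25],"fingers":0},{"dr":[0,0,0],"delta_pos":[0,-30,0],"fingers":0},{"dr":[0,0,0],"delta_pos":[0,-40,0],"fingers":0},{"dr":[0,0,0],"delta_pos":[0,-40,0],"fingers":0},{"dr":[0,0,0],"delta_pos":[0.5,-30,0],"fingers":0},{"dr":[0,0,0],"delta_pos":[0,-15,0],"fingers":0},{"dr":[0,0,0],"delta_pos":[0,0,20],"fingers":0},{"dr":[0,0,0],"delta_pos":[0,0,0],"fingers":0}]'
python3 - <<'E'
from h import *
c=camera_info("wrist");im=grab_frame("wrist")[:,:,::-1]
im=cv2.convertScaleAbs(im,alpha=2);cv2.imwrite("pics/w3.png",im)
import pickle;pickle.dump(c,open("w3.pkl","wb"));print(state()["tcp_pos"],state()["wrist_force"])
E
```

```text
t: 5.85
tcp_pos: [543.3, -2.8, 97.2]
ee_rot: [179.9, -0.2, -177.2]
wrist_force: [0.0, 1.3, -1.4]
grip_width: -0.3
gripper_force: 0.0
[543.69166617  -2.48247541  98.31162783] [-0.09636566 -0.35055648  0.69578885]
```

View pics/w3.png

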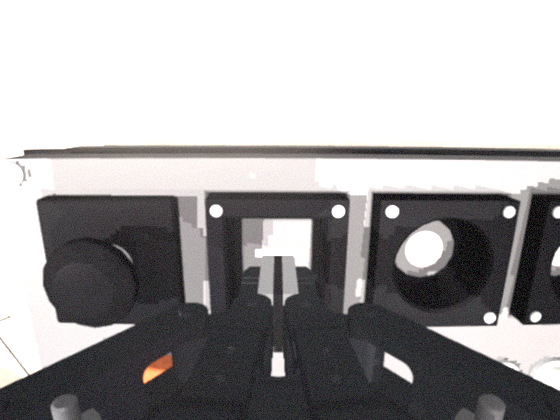

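The tips (278,256) are centred over the square well (screws at (216,211) and (338,211)), and the stop head (90,280) is clear. Descending.

```bash
python3 -m inch '[{"dr":[0,0,0],"delta_pos":[-0.5,0,10],"fingers":0},{"dr":[0,0,0],"delta_pos":[0,0,10],"fingers":0},{"dr":[0,0,0],"delta_pos":[0,0,6],"fingers":0},{"dr":[0,0,0],"delta_pos":[0,0,0],"fingers":0}]'; python3 -m inch '[{"dr":[0,0,0],"delta_pos":[0,0,3],"fingers":0},{"dr":[0,0,0],"delta_pos":[0,0,3],"fingers":0},{"dr":[0,0,0],"delta_pos":[0,0,2],"fingers":0},{"dr":[0,0,0],"delta_pos":[0,0,0],"fingers":0}]';python3 -m inch '[{"dr":[0,0,0],"delta_pos":[0,0,1],"fingers":0},{"dr":[0,0,0],"delta_pos":[0,0,1],"fingers":0}]'
```

```text
t: 6.3
tcp_pos: [544.5, -2.6, 72.0]
ee_rot: [180.0, -0.1, -177.2]
wrist_force: [-0.5, -0.3, -0.4]
grip_width: -0.2
gripper_force: 0.0
t: 6.7
tcp_pos: [545.5, -3.0, 65.4]
ee_rot: [180.0, 0.0, -177.2]
wrist_force: [-0.0, 0.8, 2.7]
grip_width: -0.2
gripper_force: 1.1
t: 6.9
tcp_pos: [545.5, -3.1, 63.6]
ee_rot: [-180.0, 0.0, -177.2]
wrist_force: [0.2, 0.5, 4.0]
grip_width: 0.1
gripper_force: 1.7
```

```bash
python3 -m inch '[{"dr":[0,0,0],"delta_pos":[0,0,1],"fingers":0},{"dr":[0,0,0],"delta_pos":[0,0,1],"fingers":0}]'; python3 -m inch '[{"dr":[0,0,0],"delta_pos":[0,0,1],"fingers":0},{"dr":[0,0,0],"delta_pos":[0,0,0.5],"fingers":0}]';python3 -m inch '[{"dr":[0,0,0],"delta_pos":[0,0,0.5],"fingers":0},{"dr":[0,0,0],"delta_pos":[0,0,0],"fingers":0}]'
```

```text
t: 7.1
tcp_pos: [545.5, -3.1, 61.5]
ee_rot: [180.0, 0.0, -177.2]
wrist_force: [0.4, 0.8, 4.8]
grip_width: -0.1
gripper_force: 2.3
t: 7.3
tcp_pos: [545.6, -3.1, 60.9]
ee_rot: [-180.0, 0.0, -177.2]
wrist_force: [-4.4, 1.2, 15.3]
grip_width: -0.0
gripper_force: 7.9
t: 7.5
tcp_pos: [545.6, -3.1, 60.9]
ee_rot: [-180.0, 0.1, -177.2]
wrist_force: [-5.7, 2.0, 16.0]
grip_width: 0.1
gripper_force: 8.2
```

Fully down against the stop. Lifting clear.

```bash
python3 -m inch '[{"dr":[0,0,0],"delta_pos":[0,0,0],"fingers":0},{"dr":[0,0,0],"delta_pos":[0,0,-8],"fingers":0},{"dr":[0,0,0],"delta_pos":[0,0,-15],"fingers":0},{"dr":[0,0,0],"delta_pos":[0,0,-30],"fingers":0},{"dr":[0,0,0],"delta_pos":[0,0,-40],"fingers":0},{"dr":[0,0,0],"delta_pos":[0,0,-40],"fingers":0},{"dr":[0,0,0],"delta_pos":[-25,35,-30],"fingers":0},{"dr":[0,0,0],"delta_pos":[-25,35,0],"fingers":0},{"dr":[0,0,0],"delta_pos":[0,0,0],"fingers":0},{"dr":[0,0,0],"delta_pos":[0,0,0],"fingers":0}]'
python3 - <<'E'
from h import *
im=grab_frame("wrist")[:,:,::-1]
im=im[60:260];im=(255*(im/255.)**.5).astype(np.uint8);cv2.imwrite("pics/w4.png",im);print(state()["tcp_pos"],state()["wrist_force"])
E
```

```text
t: 8.5
tcp_pos: [590.5, 68.2, 220.7]
ee_rot: [-180.0, -0.1, -177.1]
wrist_force: [-0.7, -1.2, -0.2]
grip_width: -0.0
gripper_force: 0.0
[590.15385573  67.55302911 220.61319504] [-0.63227926  0.59378666 -0.21928214]
```

View pics/w4.png

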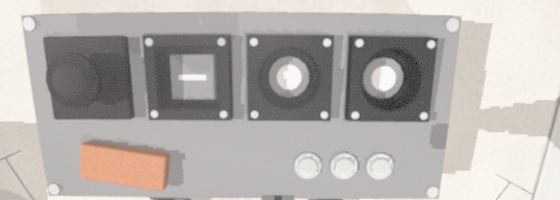

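Both round keys, at (289,77) and (383,77), now lie equally deep with the same half shadow. The start key (193,77) is back up, the slip (124,165) has not moved, and the arm is clear.

```bash
python3 -c "
from bench import close_job
print(close_job())"
```

```text
the job is handed in; nothing more can be done
None
```

The popped-up reset key (the +y round well) was pressed home and stayed in, the start key was pressed to its stop and sprang back up, and the job was handed in at about 8.6 s with the arm clear; no verdict was returned.

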